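Open the combination lock of the drill-bit chest and hand over its shackle

TASK

The drill-bit chest on the bench is shut by a two-number combination lock. Turn its dial clockwise until the yellow line clicks in at the white pointer, then back anticlockwise until the red line clicks in there, and pull the freed shackle straight up out of the lock. Finish holding the shackle upright in the gripper, still, with both legs well clear (some 10 cm or more) above the middle of the round green pad, and do not let go: the program ends while holding it; leave the other things on the bench where they are.

Things in the scene. Friction and masses are not known exactly. Their poses are not given: they have to be found in the camera images.
- lock: Fixed grey lock case 126 (its x) x 120 mm, 56 mm high, with a wooden drill-bit chest 184 mm square, 56 mm high, behind it from x = 68 mm on. Origin: on the bench under the dial's axis; z up, +x away from the robot to the chest (yaw within 0.3 rad). Shackle legs enter the top at x = 52, y = -20 and +20 mm. A 3 mm thick hasp strap lies between them.
- dial (a joint): Dial angle, rad, clockwise from above positive; stops -0.6 and 1.45. Notch clicks every 0.393, 0.06 N m to leave one. Yellow line at pointer: 1.178; red: 0.393. Starts -0.4 to 0.8. Clockwise to yellow (within 0.11) sets a hidden second wheel, which stays while the dial goes back to red (within 0.11); only then is the shackle free. Past yellow by more: turn back to -0.6 and begin again.
- dial_grip (a point): Point on the dial's axis, 86 mm above the bench, at gripping height. It turns with the dial. The dial: black disc 68 mm across, top 64 mm above the bench, with a red and a yellow line (grey ticks elsewhere). On it stands an aluminium grip bar 40 mm long, 14 mm wide, top 94 mm above the bench; its length points 0.4 rad anticlockwise of this point's x axis (along the lock's x at dial angle 0.4).
- pointer (a point): Inner end of the flat white pointer on the lock case's top, 38 mm from the dial's axis along the lock's +y, 3 mm above the case's top.
- shackle: Loose steel U-shackle, 250 g, 12 mm round bar, 52 mm wide (its y), 116 mm tall, standing bow up in the lock, axes along the lock's. Origin: midway between the legs, level with the long leg's foot, at the start 8 mm above the bench. The long leg (y = -20 mm) is 48 mm deep in the case, the short one 18 mm; 1 mm play. Locked, it lifts only 3 to 14 mm; it is out when raised over 48 mm.
- shackle_grip (a point): Middle of the bow, on the axis of its level top bar (12 mm round, along the shackle's y, straight for 22 mm): 110 mm above the shackle's origin, 118 mm above the bench at the start. Pinch it from above, fingers on its +x and -x sides.
- pad: Fixed round hand-over pad, green with a cork centre, 100 mm across, 6 mm thick. Origin at the centre of its underside on the bench.
- offcut: Bystander: loose pale wood offcut 110 x 60 x 30 mm.
- tape: Bystander: loose yellow tape measure 65 x 35 x 62 mm.
- glue: Bystander: loose orange glue bottle, 60 mm across, 170 mm tall.
- tin: Bystander: loose open steel tin, 80 mm across, 85 mm tall.
- driver: Bystander: loose screwdriver with red handle lying on the bench.
- spare: Bystander: loose small brass padlock, 50 x 45 x 24 mm, lying flat; not the lock to open.
- chuck_key: Bystander: loose dark T-shaped drill chuck key, 85 mm long, lying on the chest behind the shackle, about 20 mm high.
Mind the look-alikes: they are no part of the job. Of the things shaped like the pad, the green one is meant.

How it is judged:
On the way, in this order (a step that is already met when the one before it is completed fails the run):
1. the yellow line is brought to the pointer (value of joint dial between 1.058 and 1.298 rad), for 0.2 s.
2. the dial is turned back until the red line is at the pointer, the shackle still in the lock (value of joint dial between 0.273 and 0.513 rad and height (world z) of shackle below 0.04 m), for 0.2 s.
3. the shackle is pulled up out of the lock, held by the fingers (z of shackle in the frame of lock above 0.06 m and contact force between the fingers and shackle above 1 N), for 0.1 s.
At the end, for the whole second after the job is handed in: The fingers hold the shackle (more than 1 N), upright within 0.3 rad, bow above the legs, still (below 0.03 m/s), its middle within 40 mm of the pad's centre seen from above, its feet more than 80 mm above the bench, touching no part of the lock (horizontal distance between shackle and pad below 0.04 m and height (world z) of shackle above 0.08 m and angle between shackle's own z axis and vertical below 0.3 rad and z of shackle_grip in the frame of pad above 0.18 m and linear speed of shackle below 0.03 m/s and contact force between the fingers and shackle above 1 N and contact force between shackle and lock below 0.1 N); the arm keeps its last pose, push and grip.
It fails at once if a bystander is shifted by more than 30 mm (distance of any of offcut, tape, glue, tin, driver, spare, chuck_key from where it was at the start of the episode above 0.03 m).
It also fails if it takes over 53 s, if anything falls off the work surface, if the arm or the gripper's body presses on something with over 40 N, if the wrist force passes 120 N, or if a joint passes its speed limit or range.

ROBOT

A 7-joint arm with a two-finger parallel gripper is mounted at the origin on the work surface. World frame = base frame: x ahead of the robot, y to its left, z up, the work surface at z = 0. Lengths are in m, angles in rad, forces in N, time in s.
With the tool pointing down it reaches from about 0.4 to 0.925 m from the base axis. Payload 5.6 kg.
Tool frame: the origin (TCP) lies at the centre of the arm's flange, where the gripper is bolted on; the fingertips stand manip.tcp_to_tips ahead of it and the grasp point (between the pads) lies 155 mm ahead of it (manip.tcp_to_tips is the distance from the TCP to the fingertips, in m); z points along the fingers, y is the direction in which the jaws open and shut (so a half turn about z gives the same grasp; the last joint's range is limited). The gripper opens to 85 mm and grips with 20 to 120 N. Pads are 22 mm wide; open, the fingers measure 114 mm over their backs; the gripper's body (76 mm by 85 mm) begins 54 mm behind the grasp point. The pads swing forward as they close: fully open they stand 13 mm farther back than shut.
Start: joints at [-1.342, 0.468, -0.012, 1.603, 0.006, 1.071, -0.056], TCP at [0.175, 0.626, 0.405] pointing down, gripper open.
Joint ranges: [-2.53, 2.53], [-0.31, 2.02], [-1.57, 1.55], [0.28, 2.44], [-1.29, 4.43], [0.15, 1.84], [-2.92, 2.92]. Speed limits (rad/s): [2.57, 2.57, 3.14, 3.14, 3.14, 3.14, 3.14].

INTERFACE

Orientations are given as a rotation vector (axis times angle).
In Python, from workcell import manip, sensors, eyes, job_done, nets gives the robot as it stands. Calls block until the motion is done:
- manip.move_ptp(position, orientation): joint-space move of the TCP to a pose.
- manip.movel(position, rot=None, max_speed=0.15, stop_force=None): straight line of the TCP; rot=None keeps the orientation; max_speed is the mean speed in m/s. With stop_force (N) it stops when the force on the tool has changed by that much, and returns True; else False.
- manip.set_joints(angles): joint-space move.
- manip.ungrasp() and manip.grab(force=None): open the fingers fully, or close them until they stop; force is the grip in N (None keeps the last).
- manip.wait(seconds).
- manip.solve_ik(position, orientation): joint angles nearest the present ones, or None.
- sensors.read_state(): the state.
- eyes.camera(name): name is "side" or "top"; returns the picture (420x560x3 uint8, red, green, blue); there is no depth.
- eyes.camera_model(name): a dict with "fx", "fy", "cx", "cy" (pixels), "R" (3x3) and "t" (3): a world point X has camera coordinates R X + t. Camera axes: x right, y down, z forward; pixel columns grow to the right and rows downward; lengths in m; the calibration is good to about 2 mm. A picture is of the moment at which its call begins. camera_model takes no time and is no camera call.
A pose or a line that the arm cannot do raises manip.MotionError and nothing moves.
- job_done(): hands the job in, once; it reports no verdict.
Trained networks look in the newest picture that a camera, given by its name, has taken for a name from the list of things; names that differ only in an ending like _2 or _b are one class to them, and where a whole thing is asked for, a point or a joint stands for the part that bears it (a point fixed in the world has none). Each returns a list of dicts, best first, with "score" (0 to 1); they miss things now and then, are a little off and sometimes report something else, mostly with a low value. They report only what shows in the picture. A call takes as long as a camera call. They do not tell look-alikes from the thing itself.
- nets.look_for(camera, label): "extent" ([left, top, right, bottom] as shares, 0 to 1, of the picture: columns of its width, rows of its height, round what is visible of it).
- nets.trace(camera, label): "pixels" (420x560 bool, what is visible of it) and "extent" ([left, top, right, bottom] as shares, 0 to 1, of the picture: columns of its width, rows of its height, round what is visible of it).
The state is a dict: "t": time; "joints": joint angles; "joint_vel": joint speeds; "joint_efforts": joint torques, N m; "position": TCP position; "ee_rot": TCP orientation; "wrist_force": force on the tool from outside, world axes, zero at the start; "torque": the same for the moment, N m; "opening": finger opening in m.
Only numpy, scipy, OpenCV 4.12 (cv2) and the standard library are available. Lean on these libraries where they do the work, as an engineer would, in place of code of your own. Each camera call takes 0.05 s, during which the arm holds its last target. There are 200 camera calls.

## Working session

There is one attempt and no reset: what is moved stays moved. The work goes in short steps, each a Python script; the robot and the scene stay as the last script left them, time stands still between calls to the robot, and variables do not carry over. Pictures are saved under pics/ and viewed, about 8 in all and at most 12, crops included, and the job is handed in when it is done.

```bash
mkdir -p pics; ls; python3 - <<'E'
from workcell import manip,sensors,eyes,nets
import cv2,numpy as np
for c in("top","side"):
    im=eyes.camera(c); cv2.imwrite(f"pics/{c}0.png",cv2.resize(im[:,:,::-1],(800,600),interpolation=cv2.INTER_CUBIC))
    np.save(f"pics/{c}0.npy",im)
    m=eyes.camera_model(c); print(c,m, -np.array(m["R"]).T@m["t"])
s=sensors.read_state();print(s["t"],s["position"],s["ee_rot"],s["wrist_force"],manip.tcp_to_tips,s["opening"])
E
```

```text
pics
top {'fx': 402.0225299842651, 'fy': 402.0225299842651, 'cx': 280.114065914257, 'cy': 204.12299605643466, 'R': array([[ 0.00619108, -0.99997863, -0.002101  ],
       [-0.99185953, -0.00587356, -0.12720132],
       [ 0.12718626,  0.00287141, -0.99187469]]), 't': array([0.02819518, 0.52221196, 1.32080782])} [0.34979774 0.02746924 1.37656114]
side {'fx': 444.69291570452293, 'fy': 444.69291570452293, 'cx': 272.6439604545452, 'cy': 208.78796600273463, 'R': array([[ 0.99649615, -0.08347736,  0.00519164],
       [-0.05322877, -0.68084013, -0.73049532],
       [ 0.0645145 ,  0.72765943, -0.68289796]]), 't': array([-0.48699707,  0.11009973,  1.30763623])} [ 0.40678968 -0.91720676  0.97593777]
0.1 [0.17448875 0.62590225 0.40377995] [-4.25734487e-01 -3.11250882e+00  2.66523048e-03] [0.02840305 0.36964129 0.44234337] 0.1734 0.08525856044538467
```

View pics/top0.png

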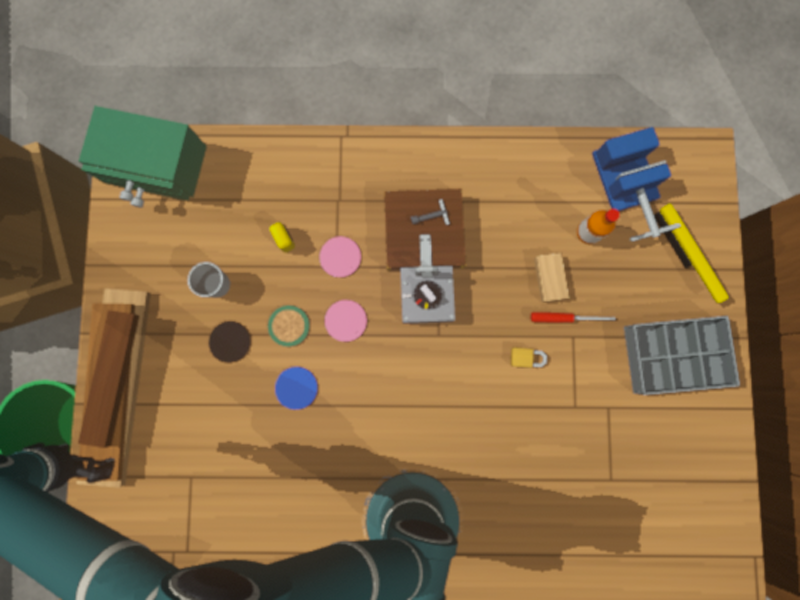

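View pics/side0.png

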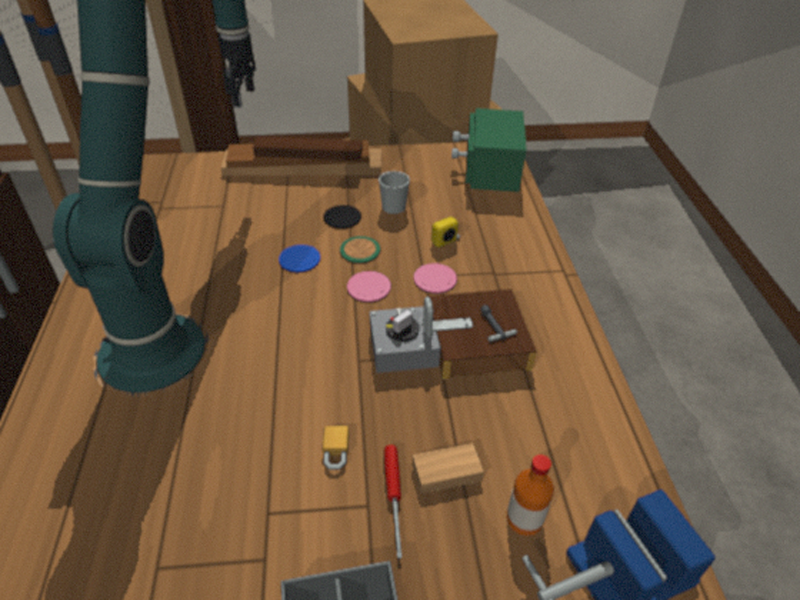

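The top view shows the lock at about (428,294), with the chest behind it and the chuck key at (432,213). The other round discs are pink (340,257) and (346,321), black (230,342) and blue (297,388). The pad is the green ring with a cork centre at (289,326), which the side view shows at (360,249). The brass padlock at (525,358) is the spare. Next I'll take an enlarged crop of the lock and pad, and run the detectors.

```bash
cat > h.py <<'E'
import numpy as np,cv2
from scipy.optimize import least_squares
from scipy.spatial.transform import Rotation as Ro
from workcell import manip,sensors,eyes,nets,job_done
M={c:eyes.camera_model(c) for c in("top","side")}
def proj(c,X):
    m=M[c];p=np.atleast_2d(X)@np.array(m["R"]).T+m["t"]
    return np.c_[m["fx"]*p[:,0]/p[:,2]+m["cx"],m["fy"]*p[:,1]/p[:,2]+m["cy"]]
def onz(c,uv,z):
    m=M[c];R=np.array(m["R"]);C=-R.T@m["t"]
    d=R.T@np.array([(uv[0]-m["cx"])/m["fx"],(uv[1]-m["cy"])/m["fy"],1]);return C+d*(z-C[2])/d[2]
def tri(a,b):
    return least_squares(lambda X:np.r_[proj("top",X)[0]-a,proj("side",X)[0]-b],[.5,0,.05]).x
E
python3 - <<'E'
from h import *
t=np.load("pics/top0.npy");s=np.load("pics/side0.npy")
A=cv2.resize(t[125:235,180:330,::-1],(800,587),interpolation=cv2.INTER_CUBIC)
B=cv2.resize(s[195:275,245:385,::-1],(800,457),interpolation=cv2.INTER_CUBIC)
cv2.imwrite("pics/topc.png",A);cv2.imwrite("pics/sidec.png",B)
for l in("pad","lock","dial","shackle"):
  for c in("top","side"):
    eyes.camera(c)
    for d in nets.trace(c,l)[:5]:
        y,x=np.nonzero(d["pixels"]);print(l,c,round(d["score"],2),np.round(np.array(d["extent"])*[560,420,560,420],1),x.mean().round(2),y.mean().round(2))
E
```

```text
pad top 0.98 [192.4 259.  222.2 286.8] 207.13 271.83
pad top 0.97 [225.3 165.3 251.  196.3] 238.24 179.52
pad top 0.74 [128.5 185.  164.7 209.3] 145.55 196.2
pad top 0.65 [225.9 208.1 256.4 240.6] 242.13 224.33
pad top 0.61 [189.1 216.1 213.8 242.4] 201.87 228.1
pad side 0.89 [243.8 190.9 272.5 209.5] 257.62 200.19
pad side 0.84 [293.4 185.5 322.2 205.9] 304.56 193.9
pad side 0.83 [236.4 165.1 264.3 185.2] 251.47 173.72
pad side 0.65 [225.8 143.8 254.4 160.8] 239.17 150.96
pad side 0.59 [194.9 169.8 225.7 190.6] 209.09 180.12
lock top 0.59 [270.8 130.2 329.  226.8] 297.84 175.09
lock top 0.44 [188.8 153.9 207.5 174.9] 197.51 165.87
lock side 0.88 [262.1 200.7 373.8 265.7] 317.38 234.62
dial top 0.89 [290.2 199.5 311.8 217. ] 299.76 206.64
dial top 0.44 [189.9 154.4 208.  175.8] 197.8 165.76
dial side 0.7 [271.5 217.5 290.6 237.9] 281.32 228.25
shackle top 0.67 [289.3 146.4 309.9 156.5] 301.03 151.13
shackle top 0.17 [188.9 154.8 205.1 174.6] 197.1 165.67
shackle side 0.72 [238.8 166.7 264.5 184.1] 251.46 174.04
shackle side 0.47 [297.  206.6 302.6 235.4] 299.22 219.97
```

View pics/topc.png

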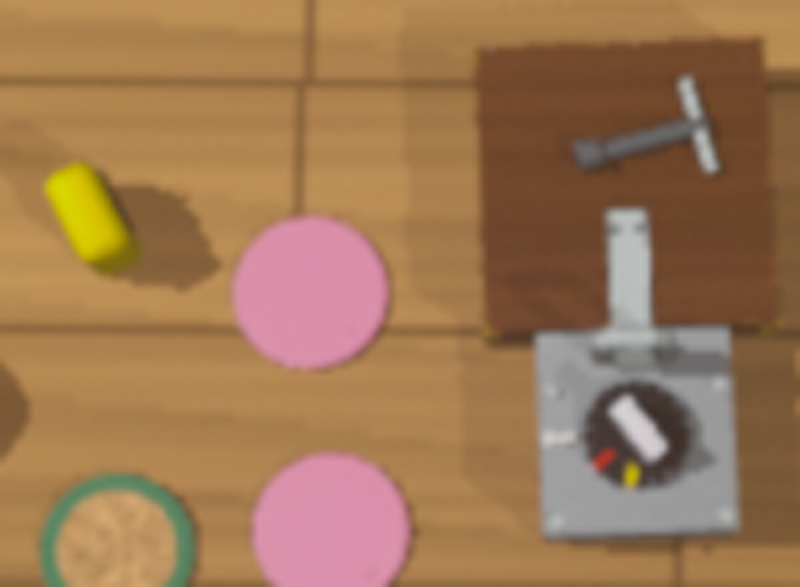

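View pics/sidec.png

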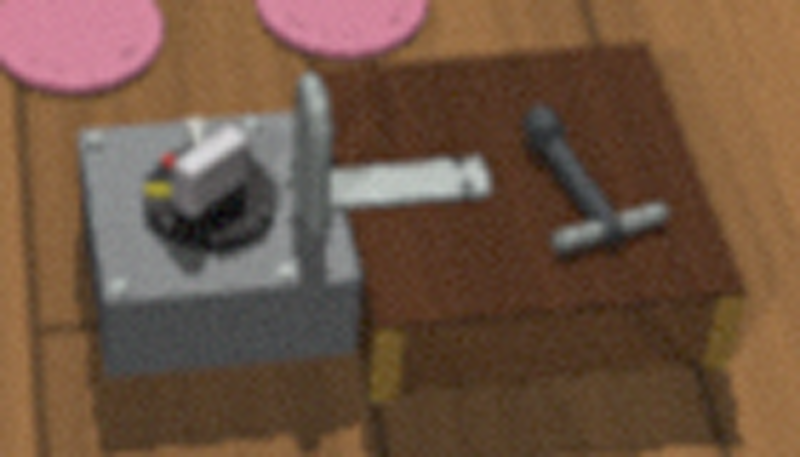

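The enlarged crop confirms the pad is the green ring with cork. In the top crop, the yellow line is at (632,475), the red at (604,459) and the pointer tip at (573,438). The case corners are at (535,335), (732,325), (738,530) and (545,537). In the side crop, the top of the shackle bow is at (312,78). I'll fit the lock pose from both views.

```bash
cat >> h.py <<'E'
T=lambda p:np.array(p)/5.3333+[180,125]-.4
S=lambda p:np.array(p)/5.7143+[245,195]-.4
def world(L,P):
    P=np.atleast_2d(P);c,s=np.cos(L[2]),np.sin(L[2])
    return np.c_[L[0]+c*P[:,0]-s*P[:,1],L[1]+s*P[:,0]+c*P[:,1],P[:,2]]
E
python3 - <<'E'
from h import *
h=.063;w=.06
obj=[([h,w,.056],[535,335],None),([h,-w,.056],[731,326],[357,274]),([-h,-w,.056],[738,530],[99,300]),([-h,w,.056],[545,538],[80,130]),
([-h,-w,0],None,[107,376]),([0,0,.094],[639,429],[212,156]),([0,.038,.059],[574,438],None)]
def res(v):
    r=[]
    for P,t,s in obj:
        P=np.array(P);P[2]*=v[3];X=world(v,P)
        if t: r+=list(proj("top",X)[0]-T(t))
        if s: r+=list(proj("side",X)[0]-S(s))
    return np.array(r)
f=least_squares(res,[.5,0,0,1],loss="soft_l1");print(f.x,"\n",np.round(f.fun,2))
# per-view fits, height known
for k in(0,1):
    o2=[(P,t if k==0 else None,s if k else None) for P,t,s in obj]
    keep=obj;obj=o2;g=least_squares(lambda v:res(np.r_[v,1]),[.5,0,0],loss="soft_l1");print("topside"[k*3:k*3+4],g.x);obj=keep
L=f.x
inv=lambda W:np.array([[np.cos(L[2]),np.sin(L[2])],[-np.sin(L[2]),np.cos(L[2])]])@(W[:2]-L[:2])
print("bar top tri",tri(T([639,429]),S([212,156])))
for n,a in(("yel",1.178),("red",.393)):
    p=inv(onz("top",T([632,475] if n=="yel" else [604,459]),.064)); print(n,p,"dial",a-(np.arctan2(p[1],p[0])-np.pi/2)%(2*np.pi))
for n,p in(("yel",[157,188]),("red",[168,160])):
    q=inv(onz("side",S(p),.064));print(n,q,"dial",(1.178 if n=="yel" else .393)-(np.arctan2(q[1],q[0])-np.pi/2)%(2*np.pi))
e=[inv(onz("top",T(p),.094)) for p in([619,401],[659,458])];d=e[0]-e[1];print("bar",d,"dial",.4-np.arctan2(d[1],d[0]))
e=[inv(onz("side",S(p),.094)) for p in([243,133],[183,181])];d=e[0]-e[1];print("bar side",d,"dial",.4-np.arctan2(d[1],d[0]))
print("shackle side crop expected top-bow",(proj("side",world(L,[[.052,0,.124],[.052,0,.118]]))-[245,195]+.4)*5.714, "top",(proj("top",world(L,[[.052,0,.118],[.052,.02,.118],[.052,-.02,.118]]))-[180,125]+.4)*5.333)
# pad
P=[]
for c in("top","side"):
    im=np.load(f"pics/{c}0.npy");hsv=cv2.cvtColor(im,cv2.COLOR_RGB2HSV)
    x0,y0,x1,y1=(185,212,218,246) if c=="top" else (232,160,268,188)
    m=cv2.inRange(hsv[y0:y1,x0:x1],(40,60,30),(90,255,255));pts=cv2.findNonZero(m)
    (a,b),ax,_=cv2.fitEllipse(cv2.convexHull(pts));print(c,a+x0,b+y0,ax,"xy",onz(c,(a+x0,b+y0),.006));P.append(np.array([a+x0,b+y0]))
print("pad tri",tri(*P))
E
```

```text
[ 0.51312507 -0.03045399  0.03997546  1.02652832] 
 [ 0.08  0.38 -0.61  0.85  0.34  1.03 -0.19  0.4   0.61  0.48 -0.5   0.14
 -0.39  0.18 -0.58  0.69 -0.1  -0.55  0.66 -1.39  0.08 -0.47]
tops [ 0.51382076 -0.03115041  0.04770499]
side [ 0.51289864 -0.02787212  0.04137876]
bar top tri [ 0.51157513 -0.03098954  0.09170847]
yel [-0.02610932  0.00355436] dial -0.2574943102725107
red [-0.01562638  0.02039601] dial -0.2607565818946538
yel [-0.02809884  0.00775313] dial -0.12357156259293456
red [-0.02010221  0.0268982 ] dial -0.248798960184464
bar [0.03542518 0.02271558] dial -0.17018322459646928
bar side [0.03399548 0.02974669] dial -0.3188407240980383
shackle side crop expected top-bow [[322.5333832   99.03664157]
 [321.93467104 107.93819593]] top [[636.59006718 334.8197839 ]
 [602.99515204 335.95197391]
 [670.18265011 333.6876725 ]]
top 201.6379508972168 227.7271499633789 (27.923908233642578, 28.526851654052734) xy [0.44274172 0.29875381 0.006     ]
side 251.5707836151123 174.25430011749268 (18.697948455810547, 27.304279327392578) xy [0.43996554 0.29748836 0.006     ]
pad tri [0.44143106 0.2988687  0.00504083]
```

```bash
python3 - <<'E'
from h import *
w=.06
def res(v,full=1):
    a,b=v[3]-.063,v[3]+.063
    obj=[([b,w,.056],[535,335],None),([b,-w,.056],[731,326],[357,274]),([a,-w,.056],[738,530],[99,300]),([a,w,.056],[545,538],[80,130]),
([a,-w,0],None,[107,376]),([0,0,.094],[639,429],[212,156]),([0,.038,.059],[574,438],None),([.052,0,.124],None,[312,76])]
    # chest corners (far, top)
    obj+=[([.252,.092,.056],[478,52],None),([.252,-.092,.056],[763,40],[742,295])]
    r=[]
    for P,t,s in obj:
        X=world(v,P)
        if t: r+=list(proj("top",X)[0]-T(t)-v[4:6])
        if s: r+=list(proj("side",X)[0]-S(s)-v[6:8])
    return np.r_[r,np.array(v[4:8])/.7]
f=least_squares(res,[.5,0,0,0,0,0,0,0],loss="soft_l1",f_scale=.7);print(f.x,"\n",np.round(f.fun,2))
print(np.sqrt(np.diag(np.linalg.inv(f.jac.T@f.jac)))*.6)
E
```

```text
[ 0.50980761 -0.02955515  0.04030849  0.00411789 -0.40243806  0.21339853
  0.18728239  0.32293287] 
 [ 0.16  0.01 -0.57  0.47  0.35  0.76 -0.15 -0.03  0.7   0.22 -0.41 -0.28
 -0.33 -0.04 -0.51  0.07 -0.01  0.36 -0.75 -1.24  0.2   0.37  0.43  3.55
 -0.44 -0.42  0.39 -0.    0.48 -0.31 -0.57  0.3   0.27  0.46]
[0.00137658 0.00161094 0.00502414 0.00119324 0.47733699 0.3555348
 0.38839569 0.41542251]
```

```bash
cat >> h.py <<'E'
L=np.array([.5105,-.030,.0405])
def down(phi):  # tool z down, tool y at world angle phi
    y=np.array([np.cos(phi),np.sin(phi),0]);z=np.array([0,0,-1.]);return Ro.from_matrix(np.c_[np.cross(y,z),y,z]).as_rotvec()
def st(tag=""):
    s=sensors.read_state();print(tag,"t%.2f"%s["t"],np.round(s["position"],4),"j7 %.3f"%s["joints"][6],"F",np.round(s["wrist_force"],1),"M",np.round(s["torque"],2),"op %.4f"%s["opening"]);return s
phi_of=lambda th:L[2]+.4-th+np.pi/2   # jaw direction at dial angle th
E
python3 - <<'E'
from h import *
for th in(-.25,.393,1.178):
    print(th,phi_of(th),[np.round(manip.solve_ik([L[0],L[1],.243],down(phi_of(th)+k)),3) if manip.solve_ik([L[0],L[1],.243],down(phi_of(th)+k)) is not None else None for k in(0,-np.pi)])
p=phi_of(-.25)
manip.move_ptp([L[0],L[1],.36],down(p)); st("above")
manip.movel([L[0],L[1],.243],max_speed=.08,stop_force=12); st("down")
for c in("top","side"): np.save(f"pics/{c}1.npy",eyes.camera(c))
t=np.load("pics/top1.npy")[130:240,230:370,::-1];s=np.load("pics/side1.npy")[170:280,240:380,::-1]
cv2.imwrite("pics/a1.png",np.hstack([cv2.resize(x,(400,314),interpolation=cv2.INTER_CUBIC) for x in(t,s)]))
E
```

```text
-0.25 2.2612963267948967 [array([-0.171,  0.478,  0.202,  2.064, -0.16 ,  0.615,  2.401]), array([-0.502,  0.54 ,  0.621,  2.084, -0.504,  0.667, -0.423])]
0.393 1.6182963267948964 [array([-0.296,  0.491,  0.356,  2.072, -0.284,  0.625,  1.872]), array([-0.632,  0.598,  0.8  ,  2.091, -0.659,  0.72 , -0.924])]
1.178 0.8332963267948966 [array([-0.373,  0.504,  0.453,  2.076, -0.364,  0.637,  1.16 ]), array([-0.924,  0.996,  1.337,  2.105, -1.146,  1.111, -1.298])]
above t3.51 [ 0.5107 -0.0293  0.36  ] j7 2.413 F [-0.3 -0.3 -0.6] M [ 0.   -0.   -0.05] op 0.0852
down t5.12 [ 0.5107 -0.03    0.2434] j7 2.520 F [-0.2  0.5  0.6] M [-0.07 -0.04  0.01] op 0.0854
```

View pics/a1.png

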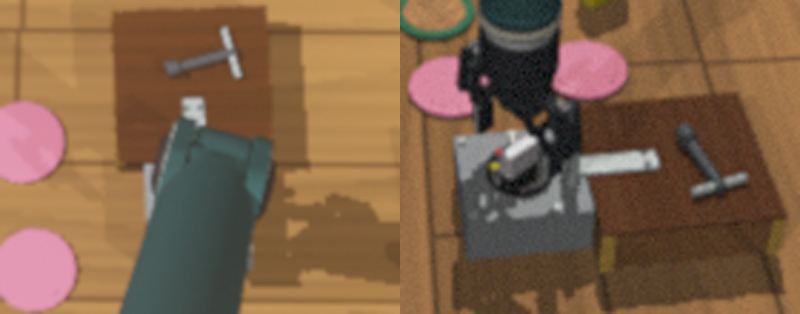

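The fingers straddle the bar, clear of the shackle. I'll grip it and turn in steps.

```bash
cat >> h.py <<'E'
def turn_to(th,n=1):
    s=sensors.read_state();y=Ro.from_rotvec(s["ee_rot"]).as_matrix()[:2,1]
    d=(phi_of(th)-np.arctan2(y[1],y[0])+np.pi)%(2*np.pi)-np.pi
    j=np.array(s["joints"]);
    for k in range(1,n+1):
        q=j.copy();q[6]+=d*k/n;manip.set_joints(q);dial()
def dial():
    s=st();y=Ro.from_rotvec(s["ee_rot"]).as_matrix()[:2,1]
    print("   dial est %.3f"%((L[2]+.4+np.pi/2-np.arctan2(y[1],y[0])+np.pi)%(2*np.pi)-np.pi))
E
python3 - <<'E'
from h import *
manip.grab(45); manip.wait(.3); dial()
turn_to(.1,2)
manip.wait(.2);dial()
E
```

```text
t6.17 [ 0.5118 -0.0317  0.2434] j7 2.520 F [ 4.9 -4.8 -2.9] M [-0.85 -0.79  0.03] op 0.0129
   dial est -0.248
 t6.46 [ 0.5117 -0.0316  0.2434] j7 2.349 F [0.1 0.1 0. ] M [ 0.32  0.12 -0.06] op 0.0134
   dial est -0.077
 t6.75 [ 0.5117 -0.0314  0.2434] j7 2.177 F [0.6 1.  0.5] M [ 0.48  0.18 -0.01] op 0.0132
   dial est 0.094
 t6.95 [ 0.5117 -0.0314  0.2434] j7 2.174 F [-0.1  1.9  1. ] M [0.53 0.26 0.12] op 0.0126
   dial est 0.097
```

```bash
python3 - <<'E'
from h import *
turn_to(1.178,6)
manip.wait(.3);dial()
for c in("top","side"): np.save(f"pics/{c}2.npy",eyes.camera(c))
t=np.load("pics/top2.npy")[150:230,260:340,::-1];s=np.load("pics/side2.npy")[190:270,250:330,::-1]
cv2.imwrite("pics/a2.png",np.hstack([cv2.resize(x,(400,400),interpolation=cv2.INTER_CUBIC) for x in(t,s)]))
E
```

```text
t7.24 [ 0.5117 -0.0313  0.2434] j7 1.998 F [-0.1  3.   1.3] M [ 0.69  0.27 -0.12] op 0.0133
   dial est 0.273
 t7.53 [ 0.5117 -0.0311  0.2434] j7 1.820 F [-0.6  3.5  0.3] M [ 1.    0.25 -0.03] op 0.0130
   dial est 0.451
 t7.83 [ 0.5117 -0.0309  0.2434] j7 1.640 F [-0.5  4.8  1.2] M [ 1.26  0.25 -0.06] op 0.0128
   dial est 0.631
 t8.12 [ 0.5118 -0.0307  0.2434] j7 1.459 F [-0.4  5.7  1.1] M [ 1.38  0.21 -0.  ] op 0.0128
   dial est 0.812
 t8.41 [ 0.5118 -0.0305  0.2434] j7 1.278 F [-1.2  5.8  1.6] M [ 1.49  0.2  -0.04] op 0.0131
   dial est 0.992
 t8.70 [ 0.5119 -0.0304  0.2434] j7 1.098 F [-0.1  5.8  1.1] M [ 1.55  0.08 -0.06] op 0.0130
   dial est 1.172
 t9.00 [ 0.5119 -0.0303  0.2434] j7 1.099 F [0.6 7.  0.2] M [ 1.56  0.1  -0.05] op 0.0131
   dial est 1.171
```

View pics/a2.png

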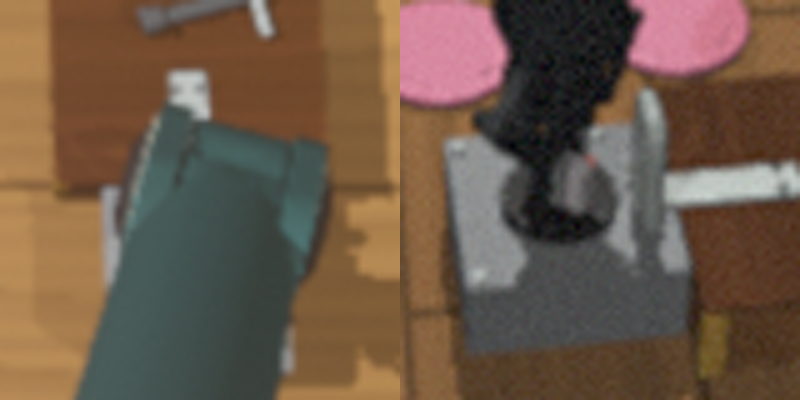

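The red line shows at side crop (592,160), on the far side of the pointer. I'll use it to check the dial angle.

```bash
python3 - <<'E'
from h import *
Lc=np.array([.5118,-.0311])
q=onz("side",(250+192/5-.4,190+160/5-.4),.064)[:2]-Lc
a=np.arctan2(q[1],q[0])-L[2];print(q,np.hypot(*q),"dial from red",.393-(a-np.pi/2))
m=np.load("pics/side2.npy");h=cv2.cvtColor(m,cv2.COLOR_RGB2HSV)[212:232,270:300]
msk=((h[...,0]<8)|(h[...,0]>172))&(h[...,1]>110);y,x=np.nonzero(msk);print(x+270,y+212)
s0=np.load("pics/side0.npy");h=cv2.cvtColor(s0,cv2.COLOR_RGB2HSV)[212:245,262:300]
msk=((h[...,0]<8)|(h[...,0]>172))&(h[...,1]>110);y,x=np.nonzero(msk);c=(x.mean()+262,y.mean()+212);print(c)
q=onz("side",c,.064)[:2]-Lc;a=np.arctan2(q[1],q[0])-L[2];print("initial",np.hypot(*q),.393-(a-np.pi/2))
E
```

```text
[0.02118975 0.02764018] 0.034827931781048954 dial from red 1.087558603031144
[] []
(np.float64(275.3333333333333), np.float64(226.66666666666666))
initial 0.020038350232131734 -0.62141999456347
```

The red-line estimate of 1.09 (about ±0.1) agrees with 1.17. I'll turn back to red and check the torque around the notch on the way.

```bash
python3 - <<'E'
from h import *
turn_to(.45,4)
for th in(.42,.39,.36,.33,.36,.39,.42,.393):
    turn_to(th);manip.wait(.05);print("   Mz %.3f"%np.mean([(sensors.read_state()["torque"][2],manip.wait(.02))[0] for _ in range(5)]))
manip.wait(.3);dial()
E
```

```text
t9.40 [ 0.5121 -0.0309  0.2436] j7 1.278 F [0.6 3.2 2.2] M [ 0.5  -0.01 -0.95] op 0.0129
   dial est 0.994
 t9.69 [ 0.5122 -0.0308  0.2438] j7 1.456 F [-1.4 -0.2  5.4] M [0.07 0.13 0.28] op 0.0128
   dial est 0.813
 t9.98 [ 0.5121 -0.0309  0.2437] j7 1.637 F [-0.6  0.7  4.8] M [0.04 0.15 0.02] op 0.0132
   dial est 0.633
 t10.28 [ 0.5121 -0.031   0.2437] j7 1.817 F [-1.4 -0.4  5.2] M [0.08 0.13 0.18] op 0.0129
   dial est 0.452
 t10.53 [ 0.5121 -0.031   0.2438] j7 1.847 F [-1.4  0.8  4. ] M [0.5  0.11 0.15] op 0.0128
   dial est 0.422
   Mz 0.117
 t10.91 [ 0.5121 -0.031   0.2438] j7 1.878 F [-1.   1.   3.6] M [ 0.51  0.09 -0.01] op 0.0132
   dial est 0.391
   Mz 0.017
 t11.29 [ 0.5121 -0.031   0.2438] j7 1.909 F [-0.4  1.6  2.7] M [0.55 0.2  0.  ] op 0.0130
   dial est 0.361
   Mz -0.028
 t11.68 [ 0.5121 -0.031   0.2438] j7 1.939 F [-1.1  2.1  4.2] M [0.48 0.12 0.  ] op 0.0128
   dial est 0.331
   Mz 0.006
 t12.06 [ 0.5121 -0.031   0.2438] j7 1.909 F [-1.2  2.   3.1] M [ 0.48  0.14 -0.22] op 0.0130
   dial est 0.360
   Mz -0.183
 t12.44 [ 0.5121 -0.031   0.2438] j7 1.880 F [-1.   1.7  3.5] M [ 0.47  0.16 -0.09] op 0.0133
   dial est 0.389
   Mz -0.070
 t12.82 [ 0.5121 -0.031   0.2438] j7 1.850 F [-1.2  1.   2.9] M [0.39 0.13 0.01] op 0.0128
   dial est 0.419
   Mz 0.022
 t13.21 [ 0.5121 -0.031   0.2438] j7 1.876 F [-0.6  1.3  2.6] M [ 0.43  0.15 -0.04] op 0.0129
   dial est 0.393
   Mz 0.017
 t13.64 [ 0.5121 -0.031   0.2438] j7 1.876 F [-0.8  2.   3.6] M [0.45 0.15 0.04] op 0.0130
   dial est 0.393
```

```bash
python3 - <<'E'
from h import *
manip.ungrasp();st()
s=sensors.read_state();p=np.array(s["position"])
manip.movel(p+[0,0,.11]);
manip.movel(p+[-.02,.2,.13],max_speed=.25);st()
for c in("top","side"): np.save(f"pics/{c}3.npy",eyes.camera(c))
t=np.load("pics/top3.npy")[165:235,260:340,::-1];s=np.load("pics/side3.npy")[195:265,250:330,::-1]
cv2.imwrite("pics/a3.png",np.hstack([cv2.resize(x,(400,350),interpolation=cv2.INTER_CUBIC) for x in(t,s)]))
E
```

```text
t14.34 [ 0.5121 -0.031   0.2438] j7 1.877 F [-0.   0.1  0.5] M [-0.02  0.02 -0.02] op 0.0852
 t16.18 [0.4922 0.1675 0.3732] j7 1.342 F [ 0.3 -0.7  0.2] M [ 0.    0.01 -0.01] op 0.0854
```

View pics/a3.png

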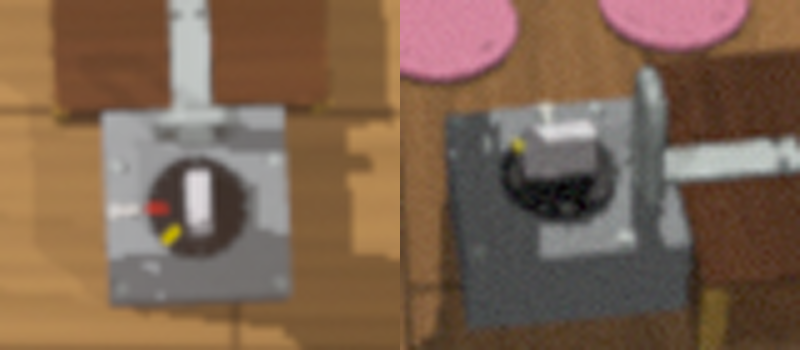

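The red line at top crop (157,209) sits on the white pointer (125,210), so the dial is on red. Next is the shackle.

```bash
python3 - <<'E'
from h import *
L[:2]=[.5121,-.0312]
G=world(L,[[.052,0,.118]])[0];print("grip",G)
print("exp side crop",(proj("side",world(L,[[.052,0,.118],[.052,.011,.124],[.052,-.026,.06]]))-[250,195]+.4)*5+[400,0],"top",(proj("top",[G])-[260,165]+.4)*5)
for k in(0,np.pi,-np.pi):
    q=manip.solve_ik([G[0],G[1],.273],down(L[2]+k));print(k,None if q is None else np.round(q,2))
q=[(np.pi*k,manip.solve_ik([.4414,.2989,.40],down(L[2]+np.pi*k))) for k in(0,1)];print(q)
E
```

```text
grip [ 0.56405736 -0.02909458  0.118     ]
exp side crop [[655.05117721  95.43542755]
 [652.24336263  74.22929145]
 [657.88575047 200.65656461]] top [[197.97303543 115.51523688]]
0 [-0.5   0.56  0.64  1.95 -0.47  0.78  0.45]
3.141592653589793 [ 0.65  0.7  -0.89  1.87  0.69  0.91  2.61]
-3.141592653589793 [ 0.65  0.7  -0.89  1.87  0.69  0.91  2.61]
[(0.0, array([-1.14578393,  0.29736732,  0.5891483 ,  1.925078  , -0.19782691,
        0.97620566, -0.42487002])), (3.141592653589793, array([-0.67840142,  0.27590645,  0.02420355,  1.89598078, -0.00799366,
        0.9697971 ,  2.53149992]))]
```

```bash
python3 - <<'E'
from h import *
G=np.array([.5633,-.0291]);r=down(L[2])
manip.move_ptp([*G,.39],r);st("above")
print(manip.movel([*G,.273],max_speed=.08,stop_force=12));st("down")
manip.grab(60);manip.wait(.3);s=st("grip");p=np.array(s["position"])
print("stopped",manip.movel(p+[0,0,.022],max_speed=.04,stop_force=25));manip.wait(.1);st("lift22")
np.save("pics/side4.npy",eyes.camera("side"))
cv2.imwrite("pics/a4.png",cv2.resize(np.load("pics/side4.npy")[170:270,245:365,::-1],(600,500),interpolation=cv2.INTER_CUBIC))
E
```

```text
above t17.24 [ 0.5631 -0.0286  0.3897] j7 0.328 F [ 1.3 -0.4  0.1] M [0.01 0.01 0.01] op 0.0854
False
down t18.85 [ 0.5635 -0.0291  0.2735] j7 0.443 F [-0.1  0.8  0.3] M [-0.02  0.03  0.02] op 0.0855
grip t19.82 [ 0.5634 -0.0291  0.2731] j7 0.443 F [-0.1 -0.3  2. ] M [ 0.02 -0.02 -0.06] op 0.0098
stopped False
lift22 t20.62 [ 0.5633 -0.029   0.295 ] j7 0.420 F [ 1.3 -0.1 -2.4] M [-0.02 -0.01 -0.03] op 0.0102
```

View pics/a4.png

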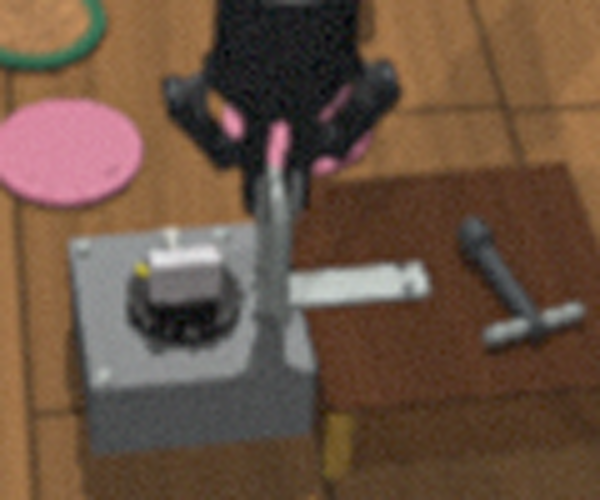

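After 22 mm of lift the tool carries only the shackle's weight (2.4 N), so it is free. I'll pull it out and carry it to the pad.

```bash
python3 - <<'E'
from h import *
p=np.array(sensors.read_state()["position"])
print(manip.movel(p+[0,0,.13],max_speed=.08,stop_force=25));manip.wait(.2);st("out")
P=[.4414,.2989]
manip.movel([*P,.42],max_speed=.12);manip.wait(.5);s=st("pad")
print(np.round(s["ee_rot"],3))
for c in("top","side"): np.save(f"pics/{c}5.npy",eyes.camera(c))
t=np.load("pics/top5.npy")[130:270,110:340,::-1];s=np.load("pics/side5.npy")[90:230,180:410,::-1]
cv2.imwrite("pics/a5.png",np.vstack([cv2.resize(x,(490,298),interpolation=cv2.INTER_CUBIC) for x in(t,s)]))
E
```

```text
False
out t22.65 [ 0.5633 -0.029   0.4247] j7 0.297 F [ 0.5 -0.5 -2.1] M [-0.04 -0.02  0.03] op 0.0099
pad t26.22 [0.4414 0.2989 0.42  ] j7 -0.429 F [ 0.4 -0.6 -1.8] M [0.01 0.   0.04] op 0.0100
[2.176 2.266 0.   ]
```

View pics/a5.png

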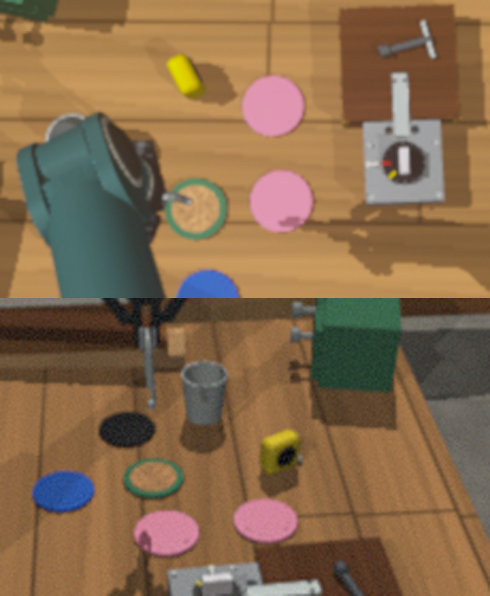

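The shackle hangs upright in the gripper. Its long-leg tip is at side crop (152,403) and top crop (188,200). Before handing in, I'll check those against the expected projection.

```bash
python3 - <<'E'
from h import *
f=world([.4414,.2989,.0405],[[0,-.02,.155]])
print(proj("side",f),"seen",[251.3,139.3],proj("top",f),"seen",[198,224]); 
print(tri(np.array([198,224]),np.array([251.3,139.3])))
a=st();manip.wait(.5);b=st();print(np.abs(b["joint_vel"]).max());job_done()
E
```

```text
[[251.29306444 141.59629642]] seen [251.3, 139.3] [[198.56635446 224.5663318 ]] seen [198, 224]
[0.44287757 0.27882754 0.16392922]
 t26.32 [0.4414 0.2989 0.42  ] j7 -0.429 F [-0.3 -0.1 -1.4] M [-0.   -0.02  0.02] op 0.0099
 t26.82 [0.4414 0.2989 0.42  ] j7 -0.429 F [ 0.3  0.2 -2.2] M [-0.04 -0.06 -0.01] op 0.0101
0.002379535880352786
the job is handed in; nothing more can be done
```

The lock is open. The job was handed in at about 27 s with the gripper holding the shackle upright and still above the green pad. `job_done` gives no verdict, so these are my own checks.

**What I did:** I gripped the dial's bar and turned it clockwise from about -0.25 to 1.17 rad (yellow). I then turned it back to 0.39 (red) and let go. The shackle came up with only its own weight on the tool, about 2.4 N, so it was free. I pulled it straight up out of the lock and carried it over the pad.

**Last checks:**
- **Dial on red:** the picture after release showed the red line on the white pointer.
- **Shackle position:** the long leg's foot measured about 2 mm in plan from where it should be with the shackle over the pad's centre. It stood about 16 cm above the bench.
- **Hold:** the shackle was still gripped (opening 10 mm), and the fastest joint moved at about 0.002 rad/s.
- **Bystanders:** I saw none moved in the pictures; the tin was partly hidden by the arm in the last top view.

**Checks that were weak or disagreed:**
- **Yellow angle:** the red line in the side view gave 1.09 rad and the wrist angle 1.17. That is within the crude visual measurement's error, and the shackle coming free confirmed it.
- **Torque at the red notch:** this did not show the notch clearly, and one brief reading reached -0.95 N m when I reversed the dial.
- **Foot height:** it measured about 9 mm higher than the robot's pose predicts, which is within what these pixels can resolve.

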